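Square the lens carrier plates and hold the dry box open for loading

TASK

The lens carrier plates are about to go into the dry box: first tap the untidy stack home into the squaring corner, so that every plate lies flush against both fences. Then take the lid's black knob and tug it before turning it, to feel whether the latch is caught: if the lid comes up, carry on, and if it stops, turn the knob anticlockwise to draw the bolt. Lift the lid at least 40 degrees open and finish while still holding it there by the knob, so that I can load the box from the far side; leave the stack square and everything else on the bench where it is.

Things in the scene. Friction and masses are not known exactly. Their poses are not given: they have to be found in the camera images.
- corner: squaring corner bolted to the bench, yaw within 0.2 rad of the world's: a platen 10 mm high and two steel fences 42 mm high. Origin on the bench, z up. Far fence: inner face at x = +55 mm, along y from -65 to +55 mm. Left fence: inner face at y = +45 mm, along x from -75 to +55 mm. Open towards -x and -y, where the platen ends at x = -32, y = -25 mm
- lid_panel: lid of the dry box: white steel panel 246 x 286 mm, 11 mm thick, hinged along its edge nearest the robot. Origin in the middle of the hinge line, 110 mm above the bench; x from the hinge to the latch edge, y along the hinge line, z its upward normal. It falls shut if let go; lifting it at the knob takes 4 to 7 N
- lid (a joint): opening angle of the lid in rad: 0 shut, grows as the latch edge (far side) rises, stop at 1.3. With the bolt caught it rises only about 0.015 to 0.02 rad (3 to 4 mm at the knob) and then stops hard
- knob: round ribbed black latch knob, 38 mm across, 24 mm tall, on the lid 190 mm from the hinge line. Origin on its axis at the lid's top face; the grip fills z = 17 to 41 mm over a thin stem and a flat rose. It turns anticlockwise from above (+ about z) to a stop at 0.9 rad, against a return spring of at most 0.15 N m. At rest its axes are parallel to the lid's
- knob_grip (a point): where to grip the knob: on its axis at mid-height, 29 mm above the lid's top face; axes as the lid's. Turning the knob draws the hidden bolt, which is surely free from 0.8 rad on and stays drawn when the knob goes back. Neither knob nor box shows from outside whether the bolt is caught at the start
- drybox: dry box fixed to the bench: white steel case 240 (x) x 280 (y) x 110 mm high, a dial and a brass fitting on its far side. Origin in the middle of its underside; x points from the hinge side (towards the robot) to the latch side, yaw within 0.25 rad of the world's; the hinge line is the edge x = -120 mm, z = 110 mm
- plate0: rigid lens carrier plate 100 (x) x 80 (y) x 6 mm, 50 g, number 0 of 0 to 4 from the bottom of the stack; origin in the middle of its underside. At first within 0.09 rad of the corner's axes and 2 to 25 mm off each fence; pushed home its origin is at x = 5, y = 5 mm of the corner's frame. It overhangs the platen on the open sides; the whole stack slides at 0.5 to 2 N
- plate1: rigid lens carrier plate 100 (x) x 80 (y) x 6 mm, 50 g, number 1 of 0 to 4 from the bottom of the stack; origin in the middle of its underside. At first within 0.09 rad of the corner's axes and 2 to 25 mm off each fence; pushed home its origin is at x = 5, y = 5 mm of the corner's frame. It overhangs the platen on the open sides; the whole stack slides at 0.5 to 2 N
- plate2: rigid lens carrier plate 100 (x) x 80 (y) x 6 mm, 50 g, number 2 of 0 to 4 from the bottom of the stack; origin in the middle of its underside. At first within 0.09 rad of the corner's axes and 2 to 25 mm off each fence; pushed home its origin is at x = 5, y = 5 mm of the corner's frame. It overhangs the platen on the open sides; the whole stack slides at 0.5 to 2 N
- plate3: rigid lens carrier plate 100 (x) x 80 (y) x 6 mm, 50 g, number 3 of 0 to 4 from the bottom of the stack; origin in the middle of its underside. At first within 0.09 rad of the corner's axes and 2 to 25 mm off each fence; pushed home its origin is at x = 5, y = 5 mm of the corner's frame. It overhangs the platen on the open sides; the whole stack slides at 0.5 to 2 N
- plate4: rigid lens carrier plate 100 (x) x 80 (y) x 6 mm, 50 g, number 4 of 0 to 4 from the bottom of the stack; origin in the middle of its underside. At first within 0.09 rad of the corner's axes and 2 to 25 mm off each fence; pushed home its origin is at x = 5, y = 5 mm of the corner's frame. It overhangs the platen on the open sides; the whole stack slides at 0.5 to 2 N
- tub_big: big white lidded plastic tub, 90 mm across, 100 mm tall, loose bystander; origin in the middle of its underside
- tub_small: small white lidded plastic tub, 70 mm across, 75 mm tall, loose bystander; origin in the middle of its underside
- blower: black rubber air blower bulb with a steel nozzle pointing up, 64 mm across, 108 mm tall, loose bystander; origin in the middle of its underside
- tissue_pad: pad of white lens tissue, 90 x 90 x 14 mm, loose bystander; origin in the middle of its underside
- lens_tray: small green tray of glass lenses, 150 x 110 x 28 mm, loose bystander; origin in the middle of its underside
- tweezers: steel tweezers with a black grip, 145 x 20 x 10 mm, lying along its x, loose bystander; origin in the middle of its underside
- loupe: black eye loupe, 48 mm across, 40 mm tall, loose bystander; origin in the middle of its underside

How it is judged:
By the outcome, as a careful person would: the job done as asked, in the order asked, and still so for the second after the job is handed in, while the arm keeps its last pose, push and grip.
It also fails if it takes over 69 s, if anything falls off the work surface, if the arm or the gripper's body presses on something with over 40 N, if the wrist force passes 120 N, or if a joint passes its speed limit or range.

ROBOT

A 6-joint arm with a two-finger parallel gripper is mounted at the origin on the work surface. World frame = base frame: x ahead of the robot, y to its left, z up, the work surface at z = 0. Lengths are in m, angles in rad, forces in N, time in s.
With the tool pointing down it reaches from about 0.4 to 0.825 m from the base axis. Payload 7 kg.
Tool frame: the origin (TCP) lies midway between the tips of the shut fingers; the grasp point (between the pads) lies 19 mm behind it; z points along the fingers, y is the line along which they close (so a half turn about z gives the same grasp; the last joint's range is limited). The gripper opens to 88 mm and grips with 3 to 60 N. Pads are 19 mm wide; open, the fingers measure 130 mm over their backs; the gripper's body (78 mm by 193 mm) begins 47 mm behind the grasp point.
Start: joints at [-1.05, 0.359, 0.012, 0, -1.224, -0.288], TCP at [0.156, -0.657, 0.227] pointing down, gripper open.
Joint ranges: [-3.07, 3.07], [-1.43, 2.12], [-1.02, 1.25], [-3.03, 1.67], [-3.05, -0], [-3.03, 3.03]. Speed limits (rad/s): [2.39, 2.39, 3.01, 3.14, 3.14, 3.14].

INTERFACE

Orientations are given as a rotation vector (axis times angle).
In Python, from bench import robot, eyes gives the robot as it stands. The module is installed in compiled form; this text tells all that it offers. Calls block until the motion is done:
- robot.movep(position, orientation): joint-space move of the TCP to a pose.
- robot.servo_line(position, frame=None, rate=0.15, threshold=None): straight line of the TCP; frame=None keeps the orientation; rate is the mean speed in m/s. With threshold (N) it stops when the force on the tool has changed by that much, and returns True; else False.
- robot.goto_joints(angles): joint-space move.
- robot.ungrasp() and robot.gripper_close(force=None): open the fingers fully, or close them until they stop; force is the grip in N (None keeps the last).
- robot.dwell(seconds).
- robot.ik(position, orientation): joint angles nearest the present ones, or None.
- robot.observe(): the state.
- eyes.grab_frame(name): name is "side" or "top"; returns the picture (400x640x3 uint8, red, green, blue); there is no depth.
- eyes.camera_info(name): a dict with "fx", "fy", "cx", "cy" (pixels), "k1" (the pictures are not rectified: a ray, as slopes to the right and down, at radius r is drawn at 1 + k1 r^2 times it, then the intrinsics apply), "camera_from_world" (4x4, takes a point from world to camera coordinates). Camera axes: x right, y down, z forward; pixel columns grow to the right and rows downward; lengths in m; the calibration is good to about 2 mm. A picture is of the moment at which its call begins. camera_info takes no time and is no camera call.
A pose or a line that the arm cannot do raises robot.PlanningError and nothing moves.
- robot.finish_job(): hands the job in; it is judged then, once.
The state is a dict: "t": time; "q": joint angles; "qd": joint speeds; "effort": joint torques, N m; "position": TCP position; "orientation": TCP orientation; "contact_force": force on the tool from outside, world axes, zero at the start; "ft_torque": the same for the moment, N m; "finger_gap": finger opening in m; "finger_force": force on a finger pad.
Only numpy, scipy, OpenCV 4.12 (cv2) and the standard library are available. Lean on these libraries where they do the work, as an engineer would, in place of code of your own. Each camera call takes 0.05 s, during which the arm holds its last target. There are 200 camera calls.

## Working session

There is one attempt and no reset: what is moved stays moved. The work goes in short steps, each a Python script; the robot and the scene stay as the last script left them, time stands still between calls to the robot, and variables do not carry over. Pictures are saved under pics/ and viewed, at most 10 in all, crops included, and the job is handed in when it is done.

```bash
mkdir -p pics
cat > h.py <<'E'
import numpy as np, cv2
from bench import robot, eyes
def save(cam,name,crop=None,s=1):
    im=eyes.grab_frame(cam)
    if crop: x0,y0,x1,y1=crop; im=im[y0:y1,x0:x1]
    im=cv2.resize(im,None,fx=s,fy=s,interpolation=cv2.INTER_CUBIC)
    cv2.imwrite('pics/'+name+'.png',im[:,:,::-1])
def ray(cam,u,v):
    c=eyes.camera_info(cam);T=np.array(c['camera_from_world'])
    d=np.array([(u-c['cx'])/c['fx'],(v-c['cy'])/c['fy']]);s=d.copy()
    for _ in range(30): s=d/(1+c['k1']*(s@s))
    R=T[:3,:3]; o=-R.T@T[:3,3]
    return o,R.T@np.array([s[0],s[1],1])
def atz(cam,u,v,z):
    o,d=ray(cam,u,v); return o+d*(z-o[2])/d[2]
def proj(cam,p):
    c=eyes.camera_info(cam);T=np.array(c['camera_from_world'])
    q=T[:3,:3]@np.asarray(p)+T[:3,3]; s=q[:2]/q[2]; s=s*(1+c['k1']*(s@s))
    return np.array([s[0]*c['fx']+c['cx'],s[1]*c['fy']+c['cy']])
E
python3 - <<'E'
from h import *
save('top','top0',s=1.25); save('side','side0',s=1.25)
for n in('top','side'):
    o,d=ray(n,320,200);print(n,o.round(3),d.round(3),eyes.camera_info(n)['fx'])
s=robot.observe();print({k:np.round(v,3) for k,v in s.items()})
E
```

```text
top [ 0.434 -0.004  1.636] [ 0.112  0.003 -0.994] 503.22261067487375
side [0.522 0.972 0.826] [ 0.046 -0.809 -0.587] 380.03951435525863
{'t': np.float64(0.1), 'q': array([-1.05 ,  0.359,  0.011, -0.   , -1.224, -0.288]), 'qd': array([ 0.001, -0.002,  0.002,  0.001,  0.001, -0.001]), 'effort': array([-3.0000e-03, -5.8416e+01,  2.9375e+01,  7.0160e+00,  1.0000e-02,
       -0.0000e+00]), 'position': array([ 0.156, -0.656,  0.226]), 'orientation': array([ 3.65e-01, -3.12e+00, -2.00e-03]), 'contact_force': array([ 0.131, -0.184,  0.264]), 'ft_torque': array([-0.01 , -0.008, -0.032]), 'finger_force': np.float64(0.0), 'finger_gap': np.float64(0.088)}
```

View pics/top0.png

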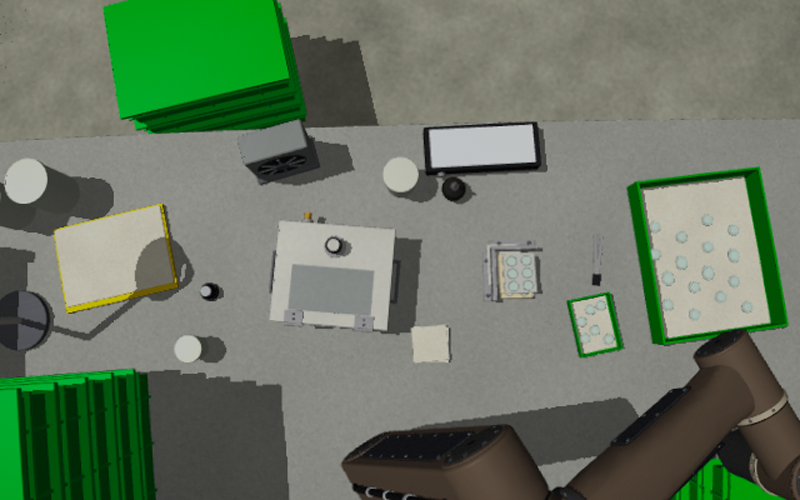

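View pics/side0.png

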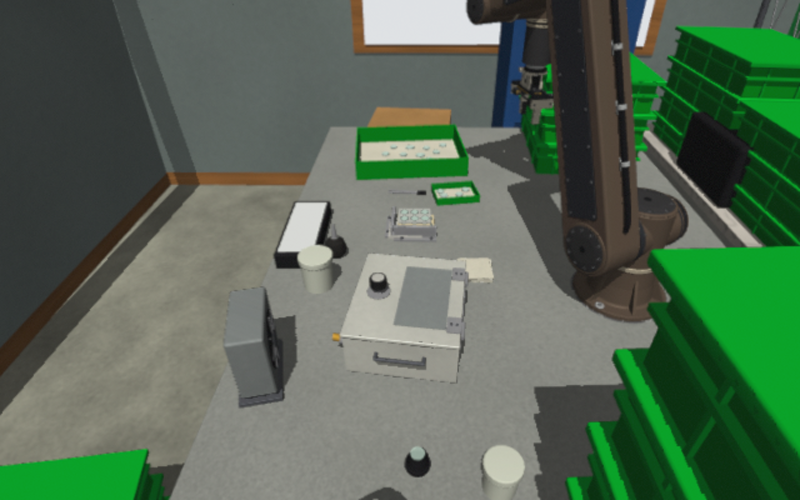

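Top view (800-px scale): box lid spans (270..397, 222..330), knob at (334,246). The corner and stack are at about (515,270), with the tray (595,325) and tweezers (597,260) beside them. The side view agrees. Next I'll take enlarged crops.

Run:
```python
from h import *
save('top','c1',(376,182,446,252),8); save('top','c2',(208,165,328,275),5)
```

```text
(no output)
```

View pics/c1.png

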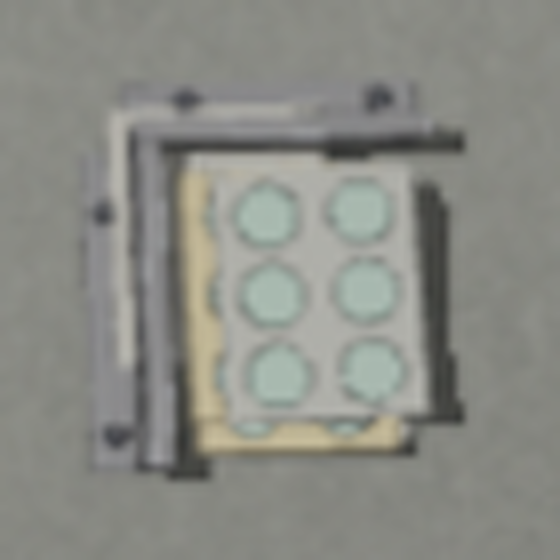

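View pics/c2.png

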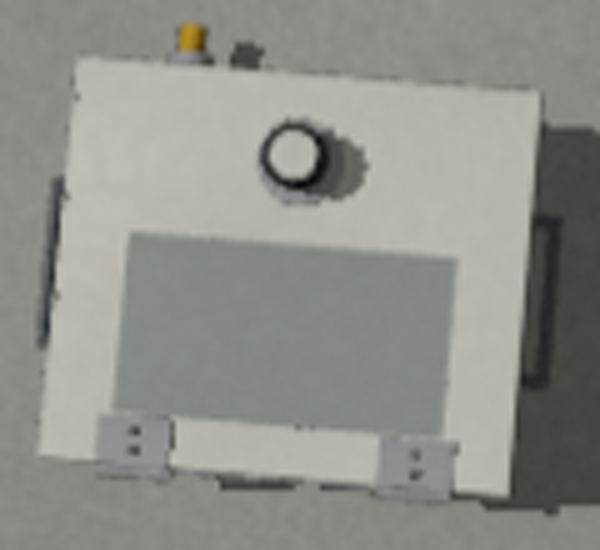

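c1 (8x, offset 376,182): the left fence band runs (150,130)→(160,465) and the far fence band (135,130)→(460,135). The top plate corners are at about (188,155), (408,165), (428,412), (228,418). 
c2 (5x, offset 208,165): lid corners at (75,58), (540,93), (510,497), (38,455), knob top at (295,157).

Run:
```python
from h import *
A=lambda x,y,z:atz('top',376+(x+.5)/8-.5,182+(y+.5)/8-.5,z)
B=lambda x,y,z:atz('top',208+(x+.5)/5-.5,165+(y+.5)/5-.5,z)
L=[B(*p,.121)[:2] for p in[(75,58),(540,93),(510,497),(38,455)]]
print('lid',np.round(L,4)); 
for i in range(4):
    d=L[(i+1)%4]-L[i];print(np.linalg.norm(d).round(4),np.degrees(np.arctan2(d[1],d[0])).round(2))
print('ctr',np.mean(L,0),'knob',B(295,157,.162))
P=[A(*p,.04)[:2] for p in[(188,155),(408,165),(428,412),(228,418)]]
print('plate',np.round(P,4))
for i in range(4):
    d=P[(i+1)%4]-P[i];print(np.linalg.norm(d).round(4),np.degrees(np.arctan2(d[1],d[0])).round(2))
for n,a,b in[('Lfence inner',(168,150),(178,465)),('Lfence outer',(137,130),(146,465)),('Ffence inner',(170,148),(440,150)),('Ffence outer',(135,128),(435,125))]:
    a=A(*a,.042);b=A(*b,.042);d=b-a;print(n,a.round(4),b.round(4),np.degrees(np.arctan2(d[1],d[0])))
# overlay a model guess
def ov(cx,cy,w,col,im):
    R=np.array([[np.cos(w),-np.sin(w)],[np.sin(w),np.cos(w)]])
    for pts,z in[([(.055,-.065),(.055,.045),(-.075,.045)],.042),([(.055,-.065),(.055,.045),(-.075,.045)],.01)]:
        q=[(proj('top',[*(R@p+[cx,cy]),z])-[376,182]+.5)*8 for p in np.array(pts)]
        cv2.polylines(im,[np.int32(q)],False,col if z>.02 else (255,0,0),1)
im=cv2.imread('pics/c1.png')
a=A(168,150,.042)[:2]; w=-.02
R=np.array([[np.cos(w),-np.sin(w)],[np.sin(w),np.cos(w)]]);c=a-R@[.055,.045];print('corner',c,w)
ov(*c,w,(0,0,255),im);cv2.imwrite('pics/c1o.png',im)
```

```text
lid [[0.6871 0.2955]
 [0.6569 0.0119]
 [0.4134 0.0367]
 [0.4462 0.3202]]
0.2852 -96.09
0.2448 174.18
0.2854 83.4
0.2422 -5.86
ctr [0.55089059 0.16605788] knob [0.61704102 0.15714725 0.162     ]
plate [[ 0.6038 -0.2523]
 [ 0.5972 -0.3406]
 [ 0.4982 -0.3437]
 [ 0.4983 -0.2636]]
0.0885 -94.29
0.099 -178.22
0.0801 89.89
0.1061 6.1
Lfence inner [ 0.6058 -0.2441  0.042 ] [ 0.4803 -0.2425  0.042 ] 179.2956593273394
Lfence outer [ 0.6142 -0.232   0.042 ] [ 0.4807 -0.2298  0.042 ] 179.0552028176088
Ffence inner [ 0.6066 -0.2449  0.042 ] [ 0.6026 -0.3534  0.042 ] -92.10466575342005
Ffence outer [ 0.615  -0.2313  0.042 ] [ 0.6127 -0.3519  0.042 ] -91.09640790273683
corner [ 0.54994048 -0.28798387] -0.02
```

View pics/c1o.png

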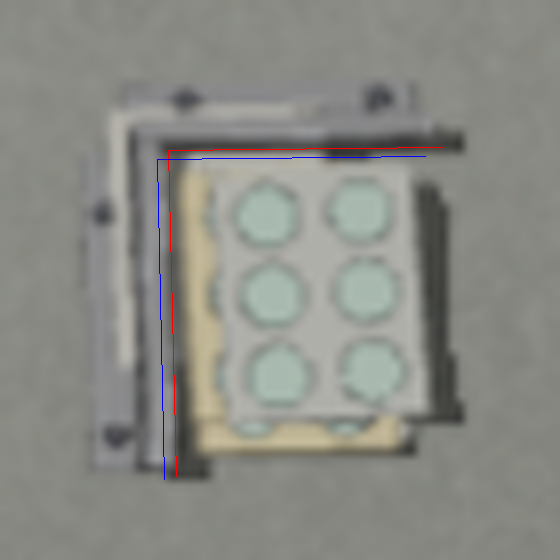

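```bash
cat >> h.py <<'E'
C=np.array([.552,-.288]); W=-.02
def down(psi):
    f=(psi+np.pi/2)/2; f=(f+np.pi/2)%np.pi-np.pi/2
    return np.pi*np.array([np.cos(f),np.sin(f),0])
def cw(x,y,z):
    c,s=np.cos(W),np.sin(W); return [C[0]+c*x-s*y,C[1]+s*x+c*y,z]
def inc(p):  # world -> corner
    c,s=np.cos(W),np.sin(W); d=np.asarray(p)[:2]-C; return np.array([c*d[0]+s*d[1],-s*d[0]+c*d[1]])
def st(m=''):
    s=robot.observe(); print(m,'t%.1f'%s['t'],s['position'].round(4),'F',s['contact_force'].round(1),'gap',round(float(s['finger_gap']),4),'c',inc(s['position']).round(4)); return s
E
python3 - <<'E'
from h import *
for psi in(np.pi/2+W,-np.pi/2+W,W,np.pi+W): print(psi,robot.ik(cw(-.1,0,.12),down(psi)))
robot.gripper_close(10)
ox=down(np.pi/2+W)
robot.movep(cw(-.105,0,.10),ox)
print(robot.servo_line(cw(-.105,0,.006),rate=.12)); st('low')
print(robot.servo_line(cw(-.045,0,.006),rate=.03,threshold=6)); st('pushx')
robot.servo_line(cw(-.08,0,.006)); robot.servo_line(cw(-.08,0,.07),rate=.2)
st('end')
E
```

```text
1.5507963267948965 [-0.19739113  0.22670559 -0.44075487  0.         -0.90333587 -1.3934052 ]
-1.5907963267948966 [-1.97391131e-01  2.26705585e-01 -4.40754869e-01  4.44089210e-16
 -9.03335872e-01  1.74818746e+00]
-0.02 [-0.19739113  0.22670559 -0.44075487  0.         -0.90333587 -2.96420152]
3.121592653589793 [-1.97391131e-01  2.26705585e-01 -4.40754869e-01  4.44089210e-16
 -9.03335872e-01  1.77391131e-01]
False
low t4.3 [ 0.4474 -0.2862  0.0065] F [0.1 0.1 0.1] gap 0.0003 c [-0.1046 -0.0003]
True
pushx t5.8 [ 0.4967 -0.2867  0.0053] F [-0.3 -0.1  0. ] gap 0.0003 c [-0.0553  0.0002]
end t6.6 [ 0.4731 -0.2865  0.0709] F [ 0.3 -0.  -1.1] gap 0.0006 c [-0.079  -0.0001]
```

Run:
```python
from h import *
ox=down(np.pi/2+W); oy=down(np.pi+W)
def py(x=.005,th=6):
    robot.movep(cw(x,-.09,.07),oy); robot.servo_line(cw(x,-.09,.006),rate=.15)
    print(robot.servo_line(cw(x,-.035,.006),rate=.03,threshold=th)); st('y')
    robot.servo_line(cw(x,-.075,.006)); robot.servo_line(cw(x,-.075,.07),rate=.2)
def px(y=.005,th=6):
    robot.movep(cw(-.08,y,.07),ox); robot.servo_line(cw(-.08,y,.006),rate=.15)
    print(robot.servo_line(cw(-.045,y,.006),rate=.03,threshold=th)); st('x')
    robot.servo_line(cw(-.07,y,.006)); robot.servo_line(cw(-.07,y,.07),rate=.2)
py(); px(); py()
robot.movep([.50,-.1,.25],oy); st()
save('top','c3',(376,182,446,252),8)
```

```text
True
y t10.0 [ 0.5566 -0.3334  0.0061] F [ 0.7 -2.3  0.1] gap 0.0004 c [ 0.0055 -0.0453]
True
x t13.8 [ 0.4976 -0.2817  0.0053] F [ 0.3  0.4 -1. ] gap 0.0007 c [-0.0545  0.0052]
True
y t17.9 [ 0.5563 -0.3333  0.0061] F [ 0.5 -2.8  1.5] gap 0.0005 c [ 0.0052 -0.0452]
 t20.0 [ 0.4999 -0.1004  0.249 ] F [-0.8 -0.2 -0.3] gap 0.001 c [-0.0558  0.1865]
```

View pics/c3.png

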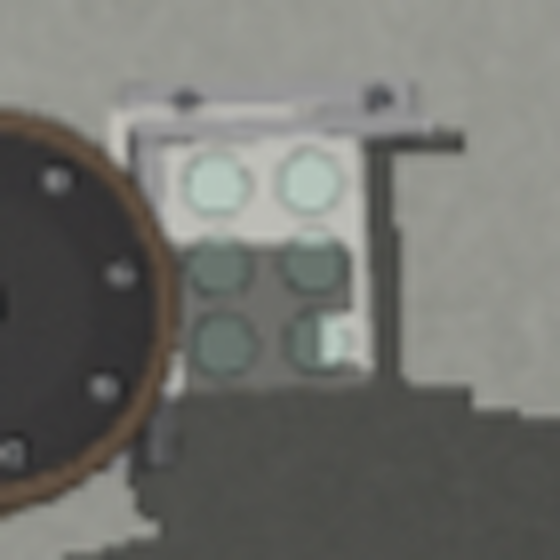

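The stack shows a single outline against both fences, and the repeat pushes stopped at the home positions (-54.5, -45.2 mm). Next: plan the knob work and take an unobstructed look at the stack.

```bash
cat >> h.py <<'E'
from scipy.spatial.transform import Rotation as Ro
YB=-.106; K=np.array([.617,.157,.121]); RB=Ro.from_euler('z',YB)
H=K-RB.apply([.19,0,.011])
def kp(psi,th=0,up=0.):
    """TCP pose holding the knob; psi tool-y angle in lid frame, th lid angle, up along the normal"""
    Rl=RB*Ro.from_euler('y',-th)
    return H+Rl.apply([.19,0,.011+.029-.019+up]),(Rl*Ro.from_rotvec(down(psi))).as_rotvec()
E
python3 - <<'E'
from h import *
for psi in np.radians(range(0,360,30)):
    out=[]
    for a,t in[(0,0),(.45,0),(.9,0),(.9,.4),(.9,.85),(0,.4),(0,.85)]:
        q=robot.ik(*kp(psi+a,t)); out.append(None if q is None else np.round(q,1).tolist())
    print(round(np.degrees(psi)),*out)
robot.ungrasp()
robot.movep(kp(0)[0]*[.9,1,1]+[0,.0,.12],down(np.pi/2+YB)); st()
save('top','c4',(376,182,446,252),8)
E
```

```text
0 [0.6, 0.4, -0.2, 0.0, -1.0, 2.5] [0.6, 0.4, -0.2, 0.0, -1.0, 2.9] [0.6, 0.4, -0.2, -0.0, -1.0, -2.9] [0.7, 0.1, -0.7, 0.5, -0.6, 2.8] None [0.7, 0.1, -0.7, 0.5, -0.6, 1.9] None
30 [0.6, 0.4, -0.2, -0.0, -1.0, 3.0] [0.6, 0.4, -0.2, -0.0, -1.0, -2.8] [0.6, 0.4, -0.2, -0.0, -1.0, -2.4] [0.7, 0.1, -0.7, 0.5, -0.6, -3.0] None [0.7, 0.1, -0.7, 0.5, -0.6, 2.4] None
60 [0.6, 0.4, -0.2, 0.0, -1.0, -2.8] [0.6, 0.4, -0.2, -0.0, -1.0, -2.3] [0.6, 0.4, -0.2, -0.0, -1.0, -1.9] [0.7, 0.1, -0.7, 0.5, -0.6, -2.4] None [0.7, 0.1, -0.7, 0.5, -0.6, 3.0] None
90 [0.6, 0.4, -0.2, 0.0, -1.0, -2.2] [0.6, 0.4, -0.2, -0.0, -1.0, -1.8] [0.6, 0.4, -0.2, 0.0, -1.0, -1.3] [0.7, 0.1, -0.7, 0.5, -0.6, -1.9] None [0.7, 0.1, -0.7, 0.5, -0.6, -2.8] None
120 [0.6, 0.4, -0.2, -0.0, -1.0, -1.7] [0.6, 0.4, -0.2, 0.0, -1.0, -1.3] [0.6, 0.4, -0.2, 0.0, -1.0, -0.8] [0.7, 0.1, -0.7, 0.5, -0.6, -1.4] None [0.7, 0.1, -0.7, 0.5, -0.6, -2.3] None
150 [0.6, 0.4, -0.2, 0.0, -1.0, -1.2] [0.6, 0.4, -0.2, 0.0, -1.0, -0.7] [0.6, 0.4, -0.2, 0.0, -1.0, -0.3] [0.7, 0.1, -0.7, 0.5, -0.6, -0.9] None [0.7, 0.1, -0.7, 0.5, -0.6, -1.8] None

[... 461 characters left out ...]
, 1.3] [0.7, 0.1, -0.7, 0.5, -0.6, 0.7] None [0.7, 0.1, -0.7, 0.5, -0.6, -0.2] None
270 [0.6, 0.4, -0.2, 0.0, -1.0, 0.9] [0.6, 0.4, -0.2, 0.0, -1.0, 1.4] [0.6, 0.4, -0.2, 0.0, -1.0, 1.8] [0.7, 0.1, -0.7, 0.5, -0.6, 1.2] None [0.7, 0.1, -0.7, 0.5, -0.6, 0.3] None
300 [0.6, 0.4, -0.2, 0.0, -1.0, 1.4] [0.6, 0.4, -0.2, 0.0, -1.0, 1.9] [0.6, 0.4, -0.2, 0.0, -1.0, 2.3] [0.7, 0.1, -0.7, 0.5, -0.6, 1.8] None [0.7, 0.1, -0.7, 0.5, -0.6, 0.9] None
330 [0.6, 0.4, -0.2, 0.0, -1.0, 2.0] [0.6, 0.4, -0.2, 0.0, -1.0, 2.4] [0.6, 0.4, -0.2, 0.0, -1.0, 2.9] [0.7, 0.1, -0.7, 0.5, -0.6, 2.3] None [0.7, 0.1, -0.7, 0.5, -0.6, 1.4] None
 t23.3 [0.5553 0.1567 0.251 ] F [-0.1  0.   0.7] gap 0.0875 c [-0.0056  0.4447]
```

View pics/c4.png

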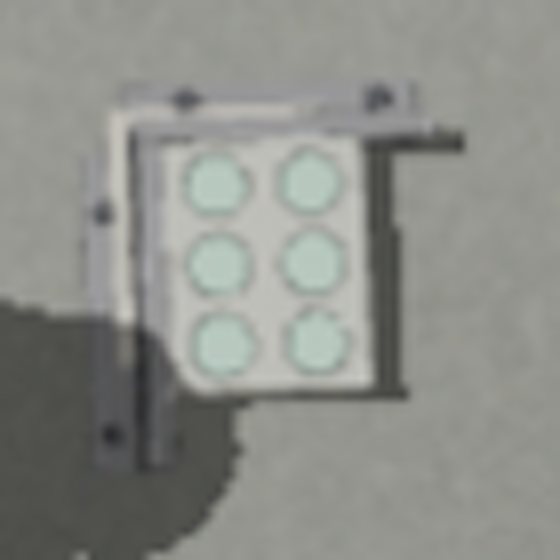

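The stack is square. Holding the knob rigidly, the arm can't follow the lid to 0.85 rad, so I'll check pre-tilted grasps with the closing axis parallel to the hinge.

```bash
cat >> h.py <<'E'
def kpt(psi,th=0,up=0.,dl=0.,slip=0.):
    """as kp, tool pre-tilted by dl about lid y (before knob turn a=psi-270deg); slip reduces the tilt"""
    a=psi-1.5*np.pi
    Rl=RB*Ro.from_euler('y',-th)
    R=Rl*Ro.from_euler('z',a)*Ro.from_euler('y',dl+slip)*Ro.from_rotvec(down(1.5*np.pi))
    return H+Rl.apply([.19,0,.011+.029+up])+R.apply([0,0,.019]),R.as_rotvec()
E
python3 - <<'E'
from h import *
P=1.5*np.pi
q=lambda *a,**k: robot.ik(*kpt(*a,**k))
for dl in(0,.1,.2,.3,.4,.5,.6):
    ths=np.arange(0,1.0,.04); ok=[t for t in ths if q(P,t,dl=dl) is not None]
    turn=[a for a in(0,.3,.6,.85,.9) if q(P+a,0,dl=dl) is not None]
    print(dl,'max th',max(ok,default=None),len(ok),'turn',turn,'up',q(P,0,up=.05,dl=dl) is not None, q(P,0,dl=dl) is not None and q(P,0,dl=dl).round(2), None if q(P,.76,dl=dl) is None else q(P,.76,dl=dl).round(2), None if q(P+.9,0,dl=dl) is None else q(P+.9,0,dl=dl).round(2))
E
```

```text
0 max th 0.68 18 turn [0, 0.3, 0.6, 0.85, 0.9] up True [ 0.56  0.37 -0.2   0.   -1.    0.91] None [ 0.56  0.37 -0.2   0.   -1.    1.81]
0.1 max th 0.76 20 turn [0, 0.3, 0.6, 0.85, 0.9] up True [ 0.52  0.42 -0.1  -0.06 -1.13  0.97] [ 0.74 -0.12 -0.99  1.17 -0.52 -0.27] [ 0.57  0.42 -0.14  0.02 -1.11  1.78]
0.2 max th 0.88 23 turn [0, 0.3, 0.6, 0.85, 0.9] up True [ 0.49  0.48  0.   -0.12 -1.26  1.02] [ 0.82 -0.1  -0.87  0.84 -0.61 -0.02] [ 0.58  0.47 -0.08  0.04 -1.22  1.77]
0.3 max th 0.96 25 turn [0, 0.3, 0.6, 0.85, 0.9] up True [ 0.46  0.53  0.1  -0.16 -1.39  1.06] [ 0.84 -0.06 -0.74  0.59 -0.7   0.21] [ 0.59  0.52 -0.02  0.06 -1.33  1.75]
0.4 max th 0.96 25 turn [0, 0.3, 0.6, 0.85, 0.9] up True [ 0.43  0.59  0.19 -0.2  -1.52  1.08] [ 0.81 -0.02 -0.61  0.4  -0.8   0.4 ] [ 0.6   0.58  0.05  0.08 -1.43  1.74]
0.5 max th 0.96 25 turn [0, 0.3, 0.6, 0.85, 0.9] up True [ 0.41  0.65  0.27 -0.24 -1.64  1.09] [ 0.77  0.02 -0.49  0.25 -0.91  0.55] [ 0.61  0.63  0.11  0.09 -1.54  1.73]
0.6 max th 0.96 25 turn [0, 0.3, 0.6, 0.85, 0.9] up True [ 0.39  0.71  0.36 -0.28 -1.75  1.1 ] [ 0.72  0.07 -0.37  0.14 -1.02  0.68] [ 0.61  0.69  0.17  0.1  -1.64  1.73]
```

Run:
```python
from h import *
P=1.5*np.pi; D=.35
p,o=kpt(P,0,up=.07,dl=D); robot.movep(p,o)
p,o=kpt(P,0,up=.001,dl=D)
print('hit',robot.servo_line(p,o,rate=.08,threshold=10)); st('at knob')
robot.gripper_close(40); s=st('grip'); print(s['finger_force'],s['ft_torque'].round(2))
save('side','s1',(240,170,400,290),5)
p1,o1=kpt(P,.045,up=.001,dl=D)
print('tug stopped',robot.servo_line(p1,o1,rate=.015,threshold=16)); s1=st('tug'); print('rise',s1['position']-s['position'])
```

```text
hit False
at knob t27.1 [0.6109 0.1578 0.1337] F [-0.7  0.8 -0.1] gap 0.088 c [0.05   0.4468]
grip t28.0 [0.6107 0.1591 0.1332] F [1.  5.4 0.2] gap 0.0377 c [0.0498 0.4482]
39.99988853931427 [ 1.49 -0.86 -0.56]
tug stopped False
tug t28.7 [0.6096 0.1592 0.1406] F [ 2.7  4.9 -6. ] gap 0.0371 c [0.0487 0.4482]
rise [-1.10265961e-03  7.94804986e-05  7.43414013e-03]
```

View pics/s1.png

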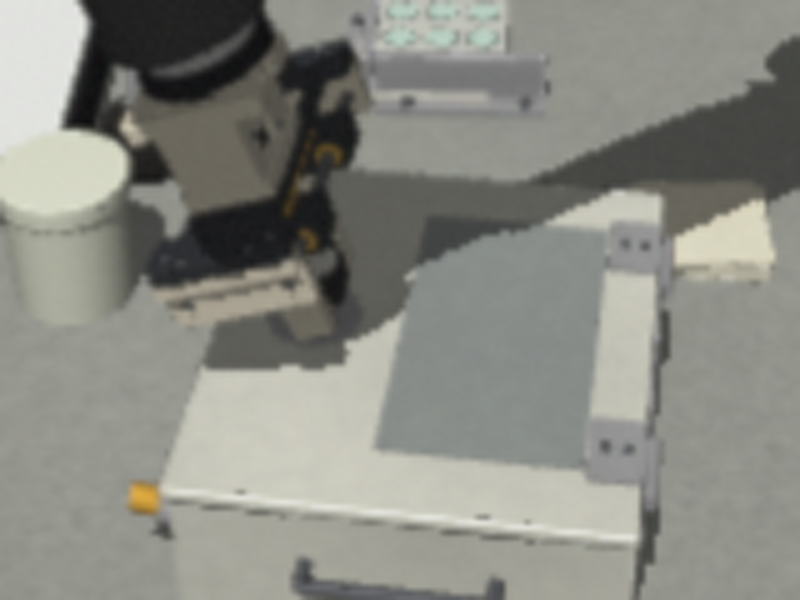

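The lid rose 7.4 mm at about 6 N with no stop, so the latch isn't caught and no turn is needed. Carrying on with the lift.

Run:
```python
from h import *
P=1.5*np.pi; D=.35
for th in np.linspace(.045,.84,11)[1:]:
    p,o=kpt(P,th,up=.001,dl=D)
    if robot.servo_line(p,o,rate=.08,threshold=30): print('stop',th); break
    s=robot.observe(); print(round(th,2),s['contact_force'].round(1),s['finger_gap'].round(4),s['t'].round(1))
save('side','s2',(200,100,440,300),3)
```

```text
Traceback (most recent call last):
AttributeError: 'float' object has no attribute 'round'
```

Run:
```python
from h import *
P=1.5*np.pi; D=.35
for th in np.linspace(.045,.84,11)[2:]:
    p,o=kpt(P,th,up=.001,dl=D)
    if robot.servo_line(p,o,rate=.08,threshold=30): print('stop',th); break
    st(round(th,2))
save('side','s2',(200,100,440,300),3)
```

```text
0.2 t29.4 [0.6021 0.16   0.17  ] F [ 3.4  7.2 -5.4] gap 0.0373 c [0.0412 0.4489]
0.28 t29.7 [0.5967 0.1606 0.1837] F [ 3.  6. -6.] gap 0.0373 c [0.0358 0.4494]
0.36 t30.1 [0.5904 0.1613 0.1969] F [ 2.9  6.8 -5.8] gap 0.037 c [0.0294 0.45  ]
0.44 t30.4 [0.5829 0.1621 0.2096] F [ 3.4  7.  -5.9] gap 0.0369 c [0.0219 0.4506]
0.52 t30.7 [0.5745 0.163  0.2216] F [ 2.4  8.1 -6.7] gap 0.0371 c [0.0135 0.4514]
0.6 t31.1 [0.5652 0.164  0.2329] F [ 1.9  7.6 -6.6] gap 0.0372 c [0.0042 0.4522]
0.68 t31.4 [0.555  0.1651 0.2434] F [ 1.4  8.2 -7.2] gap 0.0375 c [-0.006   0.4531]
0.76 t31.7 [0.544  0.1663 0.253 ] F [ 0.8  9.5 -7.6] gap 0.0371 c [-0.0171  0.454 ]
0.84 t32.1 [0.5323 0.1676 0.2617] F [ 0.6  9.5 -8.2] gap 0.0371 c [-0.0288  0.4551]
```

View pics/s2.png

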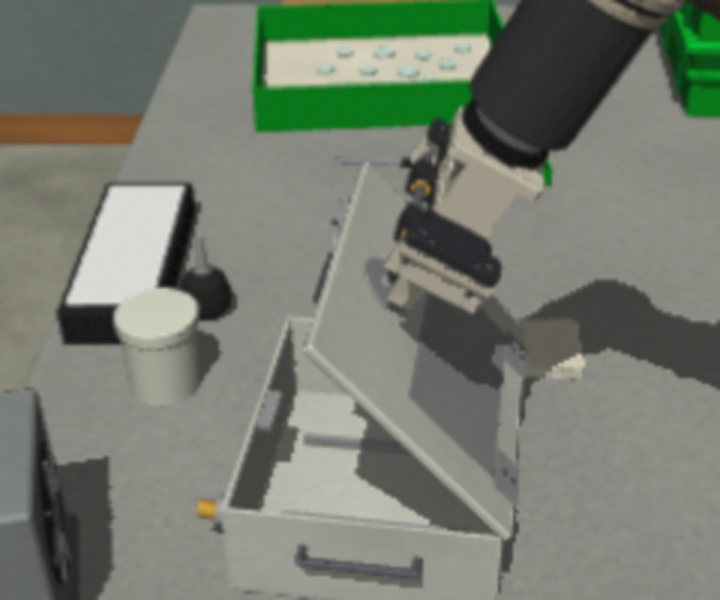

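The lid stands open about 48° with the knob between the fingers (gap 37 mm), and nothing else has moved. Handing in.

```bash
python3 -c "
from h import *
robot.dwell(.5); st(); print(robot.finish_job())"
```

```text
t32.6 [0.5328 0.1676 0.2614] F [ 0.7  9.7 -8.3] gap 0.0375 c [-0.0283  0.4551]
the job is handed in; nothing more can be done
None
```

The stack is tapped square into the corner; the tug showed the latch wasn't caught, so I didn't turn the knob, and the lid is held open at about 48° by the knob, handed in at 32.6 s.

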